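# Snap the blue gas-filter cartridge into its clip holder

## Robot

A 6-joint arm with a two-finger parallel gripper is mounted at the origin on a cart in front of the work surface, level with it; the furniture and walls round the work are solid. World frame = base frame: x ahead of the robot, y to its left, z up, the work surface at z = 0. Lengths are in m, angles in rad, forces in N, time in s.
With the tool pointing down it reaches from about 0.35 to 0.775 m from the base axis. Payload 7.3 kg.
Tool frame: the origin (TCP) lies between the finger pads; the fingertips stand 8 mm ahead of it and the grasp point (between the pads) lies 11 mm behind it (robot.nose_length is the distance from the TCP to the fingertips, in m); z points along the fingers, y is the line along which they close (so a half turn about z gives the same grasp; the last joint's range is limited). The gripper opens to 92 mm and grips with 3 to 60 N. Pads are 19 mm wide; open, the fingers measure 130 mm over their backs; the gripper's body (75 mm by 190 mm) begins 47 mm behind the grasp point.
Start: joints at [-1.271, 0.342, 1.524, -0, 1.275, -0.146], TCP at [0.226, -0.474, 0.235] pointing down, gripper open.
Joint ranges: [-2.53, 2.53], [-0.77, 2.02], [0.04, 2.7], [-1, 4.14], [0.28, 2.66], [-3.11, 3.11]. Speed limits (rad/s): [2.57, 2.57, 3.14, 3.14, 3.14, 3.14].

## Interface

Orientations are given as [roll, pitch, yaw] about the fixed x, y, z axes, in that order (R = Rz(yaw) Ry(pitch) Rx(roll)).
In Python, from cell import robot gives the robot as it stands. The module is installed in compiled form; this text tells all that it offers.
- The arm moves only by the shell command python3 -m jog 'ROWS' [FORCE]. ROWS is JSON, a list that holds one entry, the list of rows, each a list of 5 numbers: the gripper's target within -1 to 1 (fully open at 1, half-way at 0, shut at -1), then the shift along the tool's x, y, z in m, then the turn about the tool's z in rad. A call has 1 to 5 rows; each row is the pose to reach, as a shift and turn from the pose commanded when the call began, along the tool's axes at that moment; what a row does not reach only later rows make up. A row lasts 1/12 s, in which the tool goes at most 41.7 mm and 7.16 degrees, less where a joint would pass 70% of its speed; a pose out of reach is approached as far as the arm can. A call with a gripper value outside its range is refused whole. The fingers move at their own pace and stop on an object; FORCE is the grip in N (left out, the last holds). Time passes only in rows, so rows that repeat a pose let the fingers close. It gives the time, the measured TCP pose, the force, the opening and the grip force at its end, in the units of the state.
- robot.observe(): the state, without advancing time (a new reading comes with each control period).
- robot.read_camera(name): name is "side" or "top"; returns the picture (420x560x3 uint8, red, green, blue); there is no depth.
- robot.camera_model(name): a dict with "camera_matrix" (3x3 intrinsics, pixels), "position" and "attitude" of the camera in the world. Camera axes: x right, y down, z forward; pixel columns grow to the right and rows downward; lengths in m; the calibration is good to about 2 mm. A picture is of the moment at which its call begins. camera_model takes no time and is no camera call.
- robot.hand_in(): hands the job in; it is judged then, once.
The state is a dict: "time": time; "qpos": joint angles; "qvel": joint speeds; "joint_efforts": joint torques, N m; "tool_pos": TCP position; "tool_rot": TCP orientation; "contact_force": force on the tool from outside, world axes, zero at the start; "torque": the same for the moment, N m; "opening": finger opening in m; "grip_force": force on a finger pad.
Only numpy, scipy, OpenCV 4.12 (cv2) and the standard library are available. Lean on these libraries where they do the work, as an engineer would, in place of code of your own. Each camera call takes 0.05 s, during which the arm holds its last target. There are 200 camera calls.

## Task

Pick up the aluminium filter cartridge with the blue end nuts and press it sideways, from above, into both spring clips of the white clip holder until it snaps fully home, then let go. Hold it by the bare tube so that both clips close on the tube between its nuts. Leave the cartridge with the red end nuts where it lies.

Things in the scene. Friction and masses are not known exactly. Their poses are not given: they have to be found in the camera images.
- blue_cartridge: The one to mount: aluminium tube, diameter 28 mm, bare for 140 mm between two hexagonal blue end nuts (18 mm long, 34 mm across flats; lying on them its axis is 17 mm up), brass nipple 10 mm long at each end; 196 mm overall, 0.08 to 0.17 kg. Origin: on the axis at mid-length; x along the axis (ends alike), y and z across.
- red_cartridge: Not to be moved: aluminium tube, diameter 28 mm, bare for 140 mm between two hexagonal red end nuts (18 mm long, 34 mm across flats; lying on them its axis is 17 mm up), brass nipple 10 mm long at each end; 196 mm overall, 0.08 to 0.17 kg. Origin: on the axis at mid-length; x along the axis (ends alike), y and z across.
- clip_holder: Fixed white base plate 150 x 66 x 8 mm with two C-shaped steel spring clips opening upward. Origin: centre of its underside, on the worktop; x along its length, z up. Clips centred at x = -45 and +45 mm, each 16 mm long in x; the 74 mm between them is free for fingers, with only the plate below. The cartridge's nuts stay outside the clips: 17 mm of play along x.
- clip_seat (a point): Where the middle of the seated tube's axis lies: 50 mm above the worktop, over the holder's origin; x along the tube. The clips' flared lips reach 23 mm above it and 25 mm to each side, and guide in a tube up to 8 mm off sideways; narrowest, 22 mm wide, 9 mm above it. Pushing the tube straight down snaps it in with about 8 N in all (more if off-line), onto a rigid saddle; the clips then hold it.
Not all that is in view belongs to the job. What is shaped like the blue_cartridge but green or turquoise is not meant.

How it is judged:
On the way:
1. the blue cartridge is pressed home in both clips by the robot (not dropped in) (x of blue_cartridge in the frame of clip_holder between -0.02 and 0.02 m and y of blue_cartridge in the frame of clip_holder between -0.006 and 0.006 m and z of blue_cartridge in the frame of clip_holder between 0.046 and 0.054 m and angle between the x axis of blue_cartridge and the x axis of clip_holder, either way round below 0.12 rad and (contact force between blue_cartridge and the fingers above 0.5 N or contact force between blue_cartridge and the arm above 0.5 N)), for 0.05 s.
At the end, for the whole second after the job is handed in: The blue cartridge sits at rest in both clips: its axis 46 to 54 mm above the worktop, within 6 mm of the holder's centre line and 0.12 rad (7 degrees) of its direction, its middle within 20 mm of the holder's middle; the red cartridge is within 30 mm of where it started (x of blue_cartridge in the frame of clip_holder between -0.02 and 0.02 m and y of blue_cartridge in the frame of clip_holder between -0.006 and 0.006 m and z of blue_cartridge in the frame of clip_holder between 0.046 and 0.054 m and angle between the x axis of blue_cartridge and the x axis of clip_holder, either way round below 0.12 rad and linear speed of blue_cartridge below 0.02 m/s and distance of red_cartridge from where it was at the start of the episode below 0.03 m); the robot touches nothing.
It fails at once if the red cartridge is moved by more than 30 mm (distance of red_cartridge from where it was at the start of the episode above 0.03 m).
It also fails if it takes over 45 s, if anything falls off the work surface, if the arm or the gripper's body presses on something with over 40 N, if the wrist force passes 120 N, or if a joint passes its speed limit or range.

## Working session

There is one attempt and no reset: what is moved stays moved. The work goes in short steps, Python scripts to look and compute and a shell command to move; the robot and the scene stay as the last step left them, time stands still between calls to the robot, and variables do not carry over. Pictures are saved under pics/ and viewed, at most 10 in all, crops included, and the job is handed in when it is done.

```bash
mkdir -p pics
python3 - <<'E'
from cell import robot
import cv2
for n in("top","side"):
    cv2.imwrite(f"pics/{n}0.png",robot.read_camera(n)[:,:,::-1]); print(robot.camera_model(n))
o=robot.observe();print(o['tool_pos'],o['tool_rot'],o['opening'],o['time'])
E
```

```text
{'camera_matrix': array([[546.12097843,   0.        , 281.91486577],
       [  0.        , 546.12097843, 208.77682908],
       [  0.        ,   0.        ,   1.        ]]), 'position': array([ 0.34269834, -0.03380324,  1.60972121]), 'attitude': array([-2.98399857,  0.01650744, -1.59460893])}
{'camera_matrix': array([[533.37292762,   0.        , 288.51516127],
       [  0.        , 533.37292762, 214.57840832],
       [  0.        ,   0.        ,   1.        ]]), 'position': array([0.66434878, 0.60939686, 1.21027257]), 'attitude': array([-2.62597980e+00,  8.61602156e-04,  3.06005639e+00])}
[ 0.22626305 -0.47336135  0.23413551] [-3.14025514e+00 -1.54102726e-04  4.45793263e-01] 0.09170960607423781 0.1
```

View pics/top0.png

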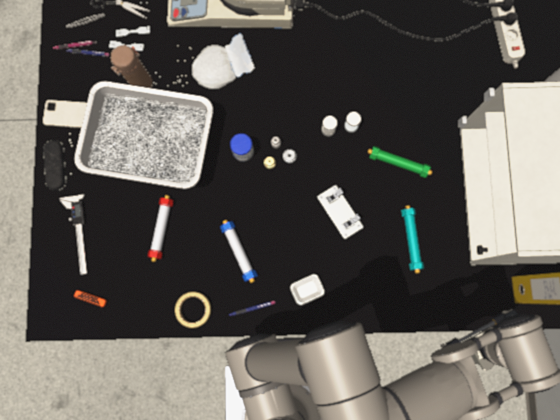

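View pics/side0.png

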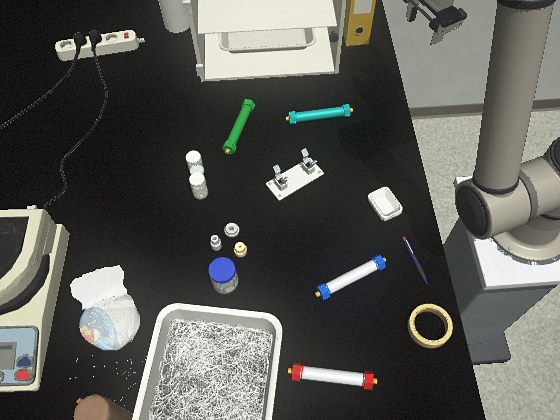

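Top view: the candidates are the blue-nut cartridge at (238,251), the red one at (160,229), the turquoise one at (413,239) and the green one at (400,161). The blue-lidded jar at (241,147) is not a cartridge. The holder is at (340,212). I choose (238,251), which is at (351,278) in the side view. Next I check it in a crop and measure.

```bash
cat > h.py <<'E'
import numpy as np, cv2
from scipy.spatial.transform import Rotation as R
from cell import robot
def ray(n,uv,z):
    m=robot.camera_model(n); d=R.from_euler('xyz',m['attitude']).as_matrix()@np.linalg.inv(m['camera_matrix'])@[uv[0],uv[1],1]
    p=np.array(m['position']); return p+d*(z-p[2])/d[2]
def proj(n,P):
    m=robot.camera_model(n); c=R.from_euler('xyz',m['attitude']).as_matrix().T@(np.array(P)-m['position'])
    return (m['camera_matrix']@c/c[2])[:2]
def blobs(mask,amin):
    k,_,s,c=cv2.connectedComponentsWithStats(mask.astype('uint8')); return [(s[i,4],c[i].round(1)) for i in range(1,k) if s[i,4]>=amin]
E
python3 - <<'E'
from h import *
T=cv2.imread('pics/top0.png');S=cv2.imread('pics/side0.png')
for n,I in(("top",T),("side",S)):
    hsv=cv2.cvtColor(I,cv2.COLOR_BGR2HSV)
    m=cv2.inRange(hsv,(105,150,80),(122,255,255))
    for a,c in blobs(m,20): print(n,'blue',a,c,ray(n,c,.017).round(4))
# plate: white minAreaRect in ROI
for n,I,(x0,y0,x1,y1) in(("top",T,(305,175,375,245)),("side",S,(255,140,335,205))):
    g=cv2.cvtColor(I,cv2.COLOR_BGR2GRAY)[y0:y1,x0:x1]
    m=(g>90).astype('uint8')
    c=max(cv2.findContours(m,0,2)[0],key=cv2.contourArea)
    b=cv2.boxPoints(cv2.minAreaRect(c))+[x0,y0]
    P=np.array([ray(n,q,.008) for q in b]); print(n,'plate',b.round(1).tolist(),P.round(4).tolist(),P.mean(0),np.linalg.norm(P-np.roll(P,1,0),axis=1))
a=cv2.resize(T[170:290,200:380],None,fx=4,fy=4,interpolation=2)
b=cv2.resize(S[130:310,255:400],(384,480),interpolation=2)
cv2.imwrite('pics/crop1.png',cv2.resize(np.hstack([a,b]),(800,346)))
E
```

```text
top blue 364 [240.5 143.3] [0.7995 0.1065 0.017 ]
top blue 88 [226.6 226. ] [0.5494 0.1505 0.017 ]
top blue 91 [249.2 275.3] [0.4036 0.086  0.017 ]
side blue 113 [379.4 261.4] [0.3992 0.0849 0.017 ]
side blue 540 [221.5 269.6] [0.7851 0.0751 0.017 ]
side blue 145 [323.2 290.8] [0.545  0.1497 0.017 ]
top plate [[315.2, 196.2], [336.4, 182.1], [365.5, 225.7], [344.2, 239.8]] [[0.633, -0.1133, 0.008], [0.6743, -0.1781, 0.008], [0.5408, -0.2585, 0.008], [0.5006, -0.1943, 0.008]] [ 0.58718212 -0.1860335   0.008     ] [0.15523615 0.07682104 0.15579293 0.07577759]
side plate [[259.9, 173.7], [307.6, 145.7], [324.0, 173.7], [276.4, 201.7]] [[0.6767, -0.2031, 0.008], [0.5388, -0.2862, 0.008], [0.5036, -0.1888, 0.008], [0.6384, -0.1112, 0.008]] [ 0.58936305 -0.19730455  0.008     ] [0.09952818 0.1610117  0.10347326 0.15557229]
```

View pics/crop1.png

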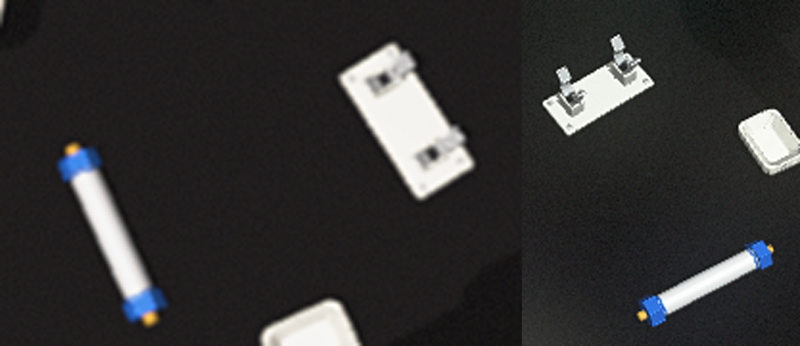

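Crop: the blue hex nuts, aluminium tube and brass nipples confirm the target. The nut spacing measures 159 mm against 158 expected. The holder lies to its right with its two clips upright. I fit the holder pose by matching its outline in both views, ignoring the clip regions.

```bash
cat > fit.py <<'E'
from h import *
from scipy.optimize import minimize
K=6
I={"top":cv2.imread('pics/top0.png'),"side":cv2.imread('pics/side0.png')}
roi={"top":(295,165,385,255),"side":(250,130,340,212)}
W={}
for n,(x0,y0,x1,y1) in roi.items():
    g=cv2.cvtColor(I[n],cv2.COLOR_BGR2GRAY)[y0:y1,x0:x1].astype('float32')
    W[n]=np.clip((cv2.resize(g,None,fx=K,fy=K,interpolation=1)-30)/170,0,1)
def hull(n,p,box):
    x,y,t=p; c,s=np.cos(t),np.sin(t); x0,y0=roi[n][:2]
    q=[((proj(n,[x+c*a-s*b,y+s*a+c*b,z])-[x0,y0]+.5)*K-.5) for a in box[0] for b in box[1] for z in box[2]]
    m=np.zeros(W[n].shape,'uint8'); cv2.fillConvexPoly(m,cv2.convexHull(np.rint(np.array(q)*16).astype('int32')),1,shift=4); return m
def cost(p,views):
    e=0
    for n in views:
        m=cv2.GaussianBlur(hull(n,p,[(-.075,.075),(-.033,.033),(.008,.008)]).astype('float32'),(0,0),3)
        ig=hull(n,p,[(-.055,-.035),(-.027,.027),(.008,.075)])|hull(n,p,[(.035,.055),(-.027,.027),(.008,.075)])
        e+=(((m-W[n])**2)[ig==0]).sum()/K**2
    return e
for v in(["top"],["side"],["top","side"]):
    r=minimize(cost,[.588,-.19,.545],args=(v,),method='Nelder-Mead',options=dict(initial_simplex=[[.588,-.19,.545],[.596,-.19,.545],[.588,-.18,.545],[.588,-.19,.6]],xatol=1e-4))
    print(v,r.x.round(4),r.fun)
p=r.x; out=[]
for n,(x0,y0,x1,y1) in roi.items():
    im=cv2.resize(I[n][y0:y1,x0:x1],None,fx=K,fy=K,interpolation=2)
    for b,col in(([(-.075,.075),(-.033,.033),(.008,.008)],(0,255,0)),([(-.053,-.037),(-.025,.025),(.008,.073)],(0,0,255)),([(.037,.053),(-.025,.025),(.008,.073)],(0,0,255))):
        cv2.drawContours(im,cv2.findContours(hull(n,p,b),0,2)[0],-1,col,1)
    out.append(cv2.resize(im,(400,400)))
cv2.imwrite('pics/fit1.png',np.hstack(out))
E
python3 fit.py
```

```text
['top'] [ 0.5854 -0.1843  0.5353] 23.997955322265625Traceback (most recent call last):
  File "fit.py", line 22, in <module>
    r=minimize(cost,[.588,-.19,.545],args=(v,),method='Nelder-Mead',options=dict(initial_simplex=[[.588,-.19,.545],[.596,-.19,.545],[.588,-.18,.545],[.588,-.19,.6]],xatol=1e-4))
    res = _minimize_neldermead(fun, x0, args, callback, bounds=bounds,
                               **options)
    fxr = func(xr)
    fx = function(np.copy(x), *(wrapper_args + args))
  File "fit.py", line 18, in cost
    ig=hull(n,p,[(-.055,-.035),(-.027,.027),(.008,.075)])|hull(n,p,[(.035,.055),(-.027,.027),(.008,.075)])
       ~~~~^^^^^^^^^^^^^^^^^^^^^^^^^^^^^^^^^^^^^^^^^^^^^^
  File "fit.py", line 12, in hull
    q=[((proj(n,[x+c*a-s*b,y+s*a+c*b,z])-[x0,y0]+.5)*K-.5) for a in box[0] for b in box[1] for z in box[2]]
         ~~~~^^^^^^^^^^^^^^^^^^^^^^^^^^^
  File "h.py", line 8, in proj
    m=robot.camera_model(n); c=R.from_euler('xyz',m['attitude']).as_matrix().T@(np.array(P)-m['position'])
ValueError: time passes only in moves, steps and waits
```

The camera model was being queried too often, so I cache it.

```bash
sed -i 's/^from cell import robot/from cell import robot\nCM={n:robot.camera_model(n) for n in ("top","side")}/; s/m=robot.camera_model(n)/m=CM[n]/' h.py; python3 fit.py
```

```text
['top'] [ 0.5854 -0.1843  0.5353] 23.997955322265625
['side'] [ 0.5844 -0.1814  0.5323] 16.374746322631836
['top', 'side'] [ 0.5853 -0.1825  0.5344] 58.485107421875
```

View pics/fit1.png

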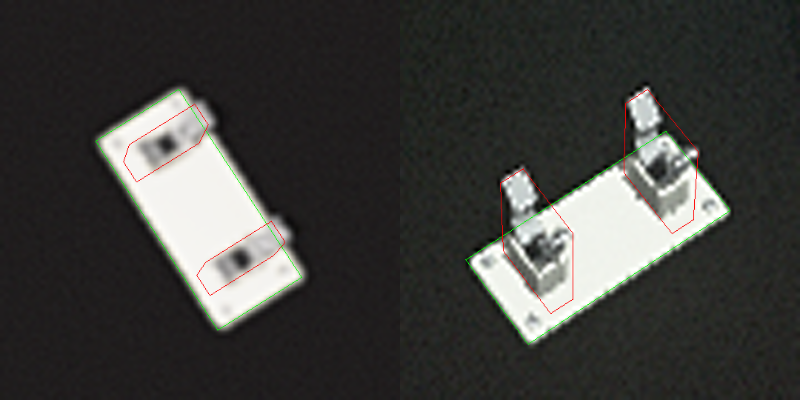

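The fit is good: both views agree within 3 mm, the plate size matches, and the clips fall in their predicted places. The holder is at (0.585, -0.183) with yaw 0.534. The cartridge, after correcting for the visible face, is at about (0.4745, 0.119) with yaw 0.417. Both are within reach. Now I work out the moves.

```bash
cat > go.py <<'E'
import sys
from h import *
x,y,z,yaw=map(float,sys.argv[1:5]); o=robot.observe()
M=R.from_euler('xyz',o['tool_rot']).as_matrix(); d=M.T@(np.array([x,y,z])-o['tool_pos'])
print('shift',d.round(4),'turn',round(-((yaw-o['tool_rot'][2]+np.pi)%(2*np.pi)-np.pi),4),'dist',np.linalg.norm(d).round(3),'t',o['time'],'q',np.round(o['qpos'],2))
E
python3 go.py 0.4745 0.119 0.15 0.417
```

```text
shift [ 0.4794 -0.4273  0.0848] turn 0.0288 dist 0.648 t 0.1 q [-1.27  0.34  1.52 -0.    1.28 -0.15]
```

```bash
python3 -m jog '[[[1,0.015,-0.013,0,0],[1,0.045,-0.04,0,0],[1,0.075,-0.067,0,0],[1,0.105,-0.094,0,0],[1,0.135,-0.12,0,0.029]]]' 20; python3 -m jog '[[[1,0.03,-0.027,0,0],[1,0.06,-0.053,0.005,0],[1,0.09,-0.08,0.01,0],[1,0.12,-0.107,0.015,0],[1,0.15,-0.134,0.02,0]]]'; python3 go.py 0.4745 0.119 0.15 0.417
```

```text
time: 0.52
tool_pos: [0.2965, -0.3052, 0.2343]
tool_rot: [-3.141, 0.0, 0.416]
contact_force: [1.2, -0.3, 0.3]
opening: 0.092
grip_force: 0.0
time: 0.93
tool_pos: [0.3795, -0.122, 0.2145]
tool_rot: [3.141, -0.0, 0.416]
contact_force: [1.1, -0.2, -1.5]
opening: 0.0918
grip_force: 0.0
shift [ 0.1843 -0.182   0.0645] turn -0.0006 dist 0.267 t 0.9333 q [-0.5   0.13  1.87 -0.    1.14  0.65]
```

```bash
python3 -m jog '[[[1,0.025,-0.025,0.005,0],[1,0.05,-0.05,0.01,0],[1,0.075,-0.075,0.015,0],[1,0.1,-0.1,0.025,0],[1,0.125,-0.125,0.035,0]]]'; python3 -m jog '[[[1,0.025,-0.025,0.01,0],[1,0.045,-0.045,0.02,0],[1,0.055,-0.053,0.025,0],[1,0.057,-0.055,0.03,0],[1,0.057,-0.055,0.03,0]]]'; python3 go.py 0.4745 0.119 0.011 0.417
python3 - <<'E'
from h import *
T=robot.read_camera("top")[:,:,::-1];S=robot.read_camera("side")[:,:,::-1]
print(proj("top",[.4745,.119,.017]),proj("side",[.4745,.119,.017]))
cv2.imwrite('pics/a.png',np.hstack([cv2.resize(T[180:320,160:320],(400,350)),cv2.resize(S[180:320,270:430],(400,350))]))
E
```

```text
time: 1.35
tool_pos: [0.4434, 0.0428, 0.1794]
tool_rot: [3.141, -0.0, 0.417]
contact_force: [0.1, -1.0, 1.0]
opening: 0.0921
grip_force: 0.0
time: 1.77
tool_pos: [0.4722, 0.1143, 0.1486]
tool_rot: [-3.141, 0.002, 0.418]
contact_force: [-0.1, 0.2, 0.0]
opening: 0.0917
grip_force: 0.0
shift [ 0.0043 -0.0034  0.1376] turn 0.0012 dist 0.138 t 1.7667 q [ 0.08  0.36  1.75 -0.    1.03  1.23]
[237.55672759 251.153348  ] [350.82361665 276.60508591]
```

View pics/a.png

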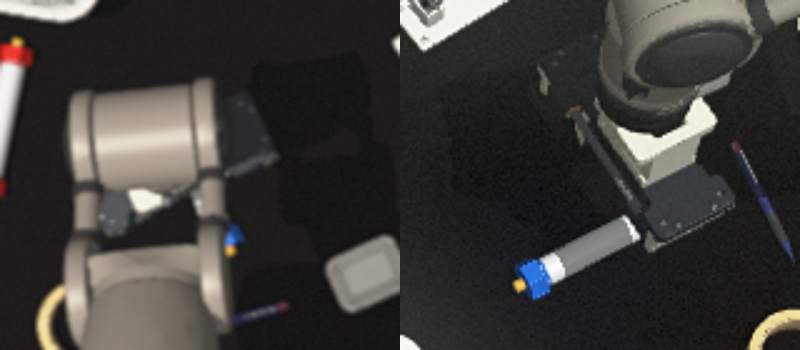

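The gripper stands over the tube: in the side crop the far nut is at (535,278) and the fingers open across the axis. I descend.

```bash
python3 -m jog '[[[1,0.002,-0.002,0.02,0],[1,0.004,-0.003,0.045,0],[1,0.004,-0.003,0.07,0],[1,0.004,-0.003,0.09,0],[1,0.004,-0.003,0.1,0]]]'; python3 -m jog '[[[1,0,0,0.01,0],[1,0,0,0.02,0],[1,0,0,0.028,0],[1,0,0,0.034,0],[1,0,0,0.036,0]]]'; python3 go.py 0.4745 0.119 0.011 0.417
```

```text
time: 2.28
tool_pos: [0.4742, 0.117, 0.0483]
tool_rot: [-3.141, 0.002, 0.415]
contact_force: [-0.2, -0.8, -0.1]
opening: 0.092
grip_force: 0.0
time: 2.7
tool_pos: [0.4753, 0.1185, 0.0132]
tool_rot: [-3.142, 0.0, 0.417]
contact_force: [-0.1, -0.8, 0.1]
opening: 0.0917
grip_force: 0.0
shift [-0.0005 -0.0007  0.0022] turn -0.0003 dist 0.002 t 2.7 q [ 0.09  0.58  1.87 -0.    0.69  1.24]
```

```bash
python3 -m jog '[[[0,0,0,0.001,0],[-0.2,0,0,0.001,0],[-1,0,0,0.001,0],[-1,0,0,0.001,0],[-1,0,0,0.001,0]]]' 40; python3 -m jog '[[[-1,0,0,0,0],[-1,0,0,0,0],[-1,0,0,0,0],[-1,0,0,0,0],[-1,0,0,0,0]]]'
```

```text
time: 3.12
tool_pos: [0.4756, 0.1187, 0.013]
tool_rot: [3.141, -0.001, 0.417]
contact_force: [-0.2, 0.9, -0.3]
opening: 0.0635
grip_force: 0.0
time: 3.53
tool_pos: [0.4754, 0.1186, 0.0127]
tool_rot: [3.141, -0.0, 0.417]
contact_force: [-0.2, -1.6, -0.4]
opening: 0.0297
grip_force: 0.4
```

```bash
python3 -m jog '[[[-1,0,0,0,0],[-1,0,0,0,0],[-1,0,0,0,0],[-1,0,0,0,0]]]'; python3 -m jog '[[[-1,0,0,-0.01,0],[-1,0,0,-0.03,0],[-1,0,0,-0.06,0],[-1,0,0,-0.09,0],[-1,0,0,-0.11,0]]]';  python3 -m jog '[[[-1,0,0,-0.01,0],[-1,0,0,-0.02,0],[-1,0,0,-0.02,0]]]';  python3 - <<'E'
from h import *
T=robot.read_camera("top")[:,:,::-1];S=robot.read_camera("side")[:,:,::-1]
o=robot.observe();P=np.array(o['tool_pos'])+[0,0,.006];print(P)
for n,I in(("top",T),("side",S)):
    m=cv2.inRange(cv2.cvtColor(np.ascontiguousarray(I),cv2.COLOR_BGR2HSV),(105,150,60),(122,255,255))
    for a,c in blobs(m,15): print(n,a,c,ray(n,c,P[2]).round(4))
    print(n,'tool',proj(n,P).round(1))
cv2.imwrite('pics/b.png',np.hstack([cv2.resize(T[160:320,160:320],(400,400)),cv2.resize(S[160:320,270:430],(400,400))]))
E
```

```text
time: 3.87
tool_pos: [0.4754, 0.1186, 0.0127]
tool_rot: [3.141, -0.0, 0.417]
contact_force: [0.9, -1.0, -0.4]
opening: 0.0272
grip_force: 40.0
time: 4.28
tool_pos: [0.4758, 0.1188, 0.1257]
tool_rot: [3.141, -0.002, 0.417]
contact_force: [0.8, 0.3, -1.3]
opening: 0.0268
grip_force: 40.0
time: 4.53
tool_pos: [0.4763, 0.1189, 0.1452]
tool_rot: [3.14, -0.004, 0.417]
contact_force: [-0.2, 0.8, -1.5]
opening: 0.0268
grip_force: 40.0
[0.47516888 0.11869194 0.14895224]
top 363 [240.5 143.3] [0.7617 0.0949 0.149 ]
top 17 [250.8 271.9] [0.4074 0.0717 0.149 ]
top tool [232.9 247. ]
side 62 [391.  241.5] [0.3948 0.0971 0.149 ]
side 541 [221.5 269.7] [0.7717 0.1344 0.149 ]
side 178 [326.8 269.4] [0.5449 0.1523 0.149 ]
side tool [356.6 253. ]
```

View pics/b.png

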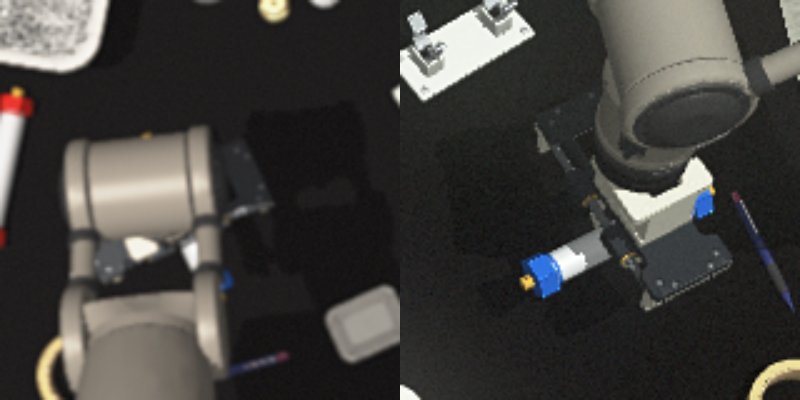

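The cartridge is held: the force of -1.5 N in z is about its weight, the grip is 40 N, and the far nut at (543,275) in the side crop hangs level and centred. I carry it to the holder.

```bash
python3 go.py 0.585 -0.183 0.145 0.534
```

```text
shift [-0.0217  0.3203 -0.002 ] turn -0.1172 dist 0.321 t 4.6333 q [ 0.09  0.38  1.75 -0.    1.01  1.24]
```

```bash
python3 -m jog '[[[-1,-0.001,0.01,0,-0.02],[-1,-0.003,0.04,0,-0.05],[-1,-0.005,0.075,0,-0.08],[-1,-0.007,0.11,0,-0.11],[-1,-0.01,0.145,0,-0.117]]]'; python3 -m jog '[[[-1,-0.001,0.035,0,0],[-1,-0.003,0.07,0,0],[-1,-0.005,0.105,0,0],[-1,-0.007,0.135,0,0],[-1,-0.01,0.155,0,0]]]'; python3 go.py 0.585 -0.183 0.145 0.534
```

```text
time: 5.05
tool_pos: [0.5247, -0.0191, 0.1417]
tool_rot: [-3.14, 0.001, 0.536]
contact_force: [-0.2, -0.3, -0.9]
opening: 0.0271
grip_force: 40.0
time: 5.47
tool_pos: [0.5956, -0.1592, 0.1412]
tool_rot: [-3.141, 0.001, 0.532]
contact_force: [-0.4, 0.3, -1.1]
opening: 0.0268
grip_force: 40.0
shift [-0.0212  0.0151 -0.0038] turn -0.0019 dist 0.026 t 5.4667 q [-0.39  0.59  1.39 -0.    1.17  0.65]
```

```bash
python3 -m jog '[[[-1,-0.01,0.008,0.01,-0.002],[-1,-0.02,0.014,0.02,-0.002],[-1,-0.021,0.015,0.03,-0.002],[-1,-0.021,0.015,0.036,-0.002],[-1,-0.021,0.015,0.036,-0.002]]]'; python3 -m jog '[[[-1,0,0,0,0]]]';python3 go.py 0.585 -0.183 0.0457 0.534
python3 - <<'E'
from h import *
o=robot.observe();P=np.array(o['tool_pos'])+[0,0,.0043];t=o['tool_rot'][2];ax=np.array([np.cos(t),np.sin(t),0])
for n,(x0,y0) in(("top",(270,145)),("side",(225,90))):
    I=robot.read_camera(n)[:,:,::-1].copy()
    m=cv2.inRange(cv2.cvtColor(I,cv2.COLOR_BGR2HSV),(105,150,60),(122,255,255))
    for a,c in blobs(m,15): print(n,a,c,ray(n,c,P[2]).round(4))
    print(n,'nuts expected',[(P+s*.079*ax).round(4).tolist() for s in(-1,1)])
    I=cv2.resize(I[y0:y0+140,x0:x0+140],(400,400),interpolation=2)
    f=lambda p:tuple(np.int32((proj(n,p)-[x0,y0]+.5)*400/140))
    cv2.line(I,f(P-.098*ax),f(P+.098*ax),(0,255,255),1)
    s=np.array([.585,-.183,.05]);b=np.array([np.cos(.534),np.sin(.534),0]);cv2.line(I,f(s-.05*b),f(s+.05*b),(0,0,255),1)
    globals()[n]=I
cv2.imwrite('pics/c.png',np.hstack([top,side]))
E
```

```text
time: 5.88
tool_pos: [0.5832, -0.1787, 0.1043]
tool_rot: [-3.138, 0.002, 0.536]
contact_force: [-0.6, 0.5, -0.3]
opening: 0.0267
grip_force: 40.0
time: 5.97
tool_pos: [0.5845, -0.1789, 0.1062]
tool_rot: [-3.14, 0.001, 0.537]
contact_force: [0.5, -0.3, -1.4]
opening: 0.0271
grip_force: 40.0
shift [-0.0016  0.0039  0.0604] turn 0.0028 dist 0.061 t 5.9667 q [-0.42  0.62  1.44  0.    1.08  0.61]
top 362 [240.5 143.3] [0.7727 0.0983 0.1105]
top 21 [319.7 184.1] [ 0.6486 -0.1221  0.1105]
top nuts expected [[0.5166, -0.2193, 0.1105], [0.6524, -0.1385, 0.1105]]
side 72 [322.1 140.2] [ 0.5105 -0.2241  0.1105]
side 128 [270.4 171.3] [ 0.6493 -0.1388  0.1105]
side 544 [221.5 269.7] [0.7756 0.1172 0.1105]
side nuts expected [[0.5166, -0.2193, 0.1105], [0.6524, -0.1385, 0.1105]]
```

View pics/c.png

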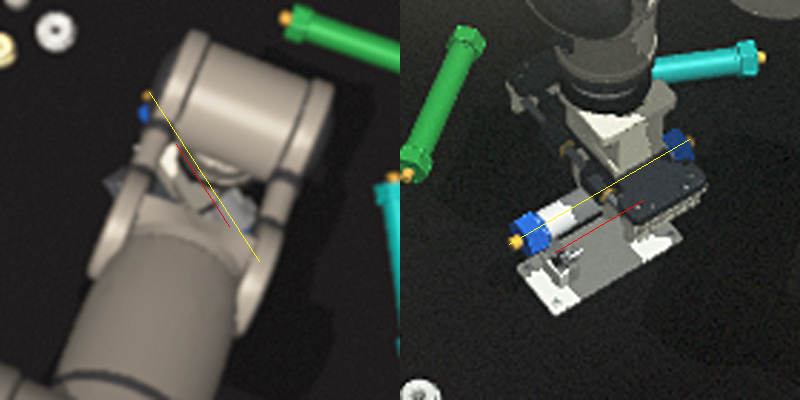

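The axis (yellow line) passes through both nipples as predicted, at (148,97) in the top crop and (517,242) and (690,140) in the side crop. It is parallel to the seat line (red) and about 4 mm off sideways. I correct that and descend, watching the force.

```bash
python3 -m jog '[[[-1,-0.001,0.002,0.005,0.002],[-1,-0.002,0.004,0.012,0.002],[-1,-0.002,0.004,0.02,0.002],[-1,-0.002,0.004,0.026,0.002],[-1,-0.002,0.004,0.028,0.002]]]';  python3 -m jog '[[[-1,0,0,0.003,0],[-1,0,0,0.006,0],[-1,0,0,0.009,0],[-1,0,0,0.012,0],[-1,0,0,0.014,0]]]'; python3 go.py 0.585 -0.183 0.0457 0.534
```

```text
time: 6.48
tool_pos: [0.5842, -0.1842, 0.077]
tool_rot: [-3.139, 0.002, 0.534]
contact_force: [0.6, -0.2, -1.5]
opening: 0.0269
grip_force: 40.0
time: 6.9
tool_pos: [0.5853, -0.1848, 0.0647]
tool_rot: [3.141, -0.0, 0.534]
contact_force: [0.8, -1.5, 2.3]
opening: 0.0269
grip_force: 40.0
shift [ 0.0006 -0.0017  0.019 ] turn -0.0001 dist 0.019 t 6.9 q [-0.43  0.67  1.47 -0.    1.    0.61]
```

```bash
python3 -m jog '[[[-1,0,0.001,0.002,0],[-1,0,0.001,0.004,0],[-1,0,0.001,0.006,0],[-1,0,0.001,0.008,0],[-1,0,0.001,0.008,0]]]'; python3 go.py 0.585 -0.183 0.0457 0.534
```

```text
time: 7.32
tool_pos: [0.5862, -0.1855, 0.0573]
tool_rot: [3.14, -0.001, 0.534]
contact_force: [1.4, 1.0, 2.3]
opening: 0.0268
grip_force: 40.0
shift [ 0.0003 -0.0028  0.0116] turn -0.0002 dist 0.012 t 7.3167 q [-0.43  0.68  1.48  0.    0.98  0.61]
```

```bash
python3 -m jog '[[[-1,0,0,0.002,0],[-1,0,0,0.004,0],[-1,0,0,0.006,0],[-1,0,0,0.008,0],[-1,0,0,0.009,0]]]'; python3 -m jog '[[[-1,0,0,0.001,0],[-1,0,0,0.002,0],[-1,0,0,0.003,0],[-1,0,0,0.003,0]]]'; python3 go.py 0.585 -0.183 0.0457 0.534
```

```text
time: 7.73
tool_pos: [0.5851, -0.1854, 0.0467]
tool_rot: [-3.141, 0.001, 0.534]
contact_force: [0.7, -1.6, -1.2]
opening: 0.0269
grip_force: 40.0
time: 8.07
tool_pos: [0.5854, -0.1857, 0.0456]
tool_rot: [3.141, 0.0, 0.534]
contact_force: [-2.1, -1.3, 6.9]
opening: 0.0272
grip_force: 40.0
shift [ 0.001  -0.0025 -0.0001] turn -0.0002 dist 0.003 t 8.0667 q [-0.43  0.7   1.48 -0.    0.96  0.61]
```

The force fell to -1.2 N at TCP z = 0.0467 (the snap), then rose at 0.0456, which is the saddle at the expected height. I press slightly more to confirm.

```bash
python3 -m jog '[[[-1,0,0,0.001,0],[-1,0,0,0.002,0],[-1,0,0,0.002,0],[-1,0,0,0.002,0]]]'; python3 go.py 0.585 -0.183 0.0457 0.534
```

```text
time: 8.4
tool_pos: [0.5855, -0.1857, 0.0455]
tool_rot: [3.14, -0.0, 0.534]
contact_force: [-7.0, 0.9, 18.8]
opening: 0.0269
grip_force: 40.0
shift [ 0.001  -0.0026 -0.0002] turn -0.0001 dist 0.003 t 8.4 q [-0.43  0.7   1.48 -0.    0.96  0.61]
```

It stops rigidly at 18.8 N. I relax, open, retreat upward and look.

```bash
python3 -m jog '[[[-1,0,0,-0.003,0],[-1,0,0,-0.003,0],[0.5,0,0,-0.003,0],[0.5,0,0,-0.003,0],[0.5,0,0,-0.003,0]]]'; python3 -m jog '[[[0.5,0,0,0,0],[0.5,0,0,0,0],[0.5,0,0,0,0],[0.5,0,0,0,0],[0.5,0,0,0,0]]]'; python3 -m jog '[[[0.5,0,0,-0.01,0],[0.5,0,0,-0.03,0],[0.5,0,0,-0.06,0],[0.5,0,0,-0.09,0],[0.5,0,0,-0.12,0]]]'; python3 -m jog '[[[0.5,0,0.02,-0.03,0],[0.5,0,0.05,-0.03,0],[0.5,0,0.08,-0.03,0],[0.5,0,0.11,-0.03,0],[0.5,0,0.13,-0.03,0]]]'
```

```text
time: 8.82
tool_pos: [0.5854, -0.1851, 0.0454]
tool_rot: [-3.141, 0.0, 0.534]
contact_force: [0.4, 0.1, 0.2]
opening: 0.0427
grip_force: 0.0
time: 9.23
tool_pos: [0.5856, -0.1854, 0.0457]
tool_rot: [3.142, 0.0, 0.534]
contact_force: [-0.7, 0.5, -0.6]
opening: 0.0682
grip_force: 0.0
time: 9.65
tool_pos: [0.5854, -0.1853, 0.1677]
tool_rot: [3.141, -0.0, 0.534]
contact_force: [0.3, -0.3, -0.7]
opening: 0.0684
grip_force: 0.0
time: 10.07
tool_pos: [0.6523, -0.2996, 0.1968]
tool_rot: [3.14, -0.0, 0.533]
contact_force: [-0.3, -0.2, -0.1]
opening: 0.0685
grip_force: 0.0
```

```bash
python3 -m jog '[[[0.5,0,0,0,0],[0.5,0,0,0,0]]]' >/dev/null
python3 - <<'E'
from h import *
P=np.array([.5854,-.1855,.05]);ax=np.array([np.cos(.534),np.sin(.534),0]);out=[]
for n,(x0,y0) in(("top",(270,145)),("side",(225,90))):
    I=robot.read_camera(n)[:,:,::-1].copy()
    h=cv2.cvtColor(I,cv2.COLOR_BGR2HSV)
    for a,c in blobs(cv2.inRange(h,(105,150,60),(122,255,255)),15): print(n,a,c,ray(n,c,.05).round(4))
    print(n,'red',blobs(cv2.inRange(h,(0,180,100),(5,255,255)),40))
    I=cv2.resize(I[y0:y0+140,x0:x0+140],(400,400),interpolation=2)
    f=lambda p:tuple(np.int32((proj(n,p)-[x0,y0]+.5)*400/140))
    for s in(-1,1): cv2.circle(I,f(P+s*.098*ax),3,(0,255,255),1)
    out.append(I)
print([(P+s*.079*ax).round(4).tolist() for s in(-1,1)],robot.observe()['contact_force'])
cv2.imwrite('pics/d.png',np.hstack(out))
E
```

```text
top 364 [240.5 143.4] [0.7897 0.1036 0.05  ]
top 84 [325.9 185.9] [ 0.6551 -0.1434  0.05  ]
top red [(np.int32(76), array([165.5, 200.9])), (np.int32(80), array([154.2, 254.3]))]
side 83 [320.1 153.5] [ 0.5123 -0.2263  0.05  ]
side 113 [270.9 182.2] [ 0.6494 -0.1459  0.05  ]
side 544 [221.4 269.7] [0.782  0.0901 0.05  ]
side red [(np.int32(114), array([295.8, 372.2])), (np.int32(135), array([368.5, 380.4]))]
[[0.5174, -0.2257, 0.05], [0.6534, -0.1453, 0.05]] [0.45145202 0.19238039 0.42840709]
```

View pics/d.png

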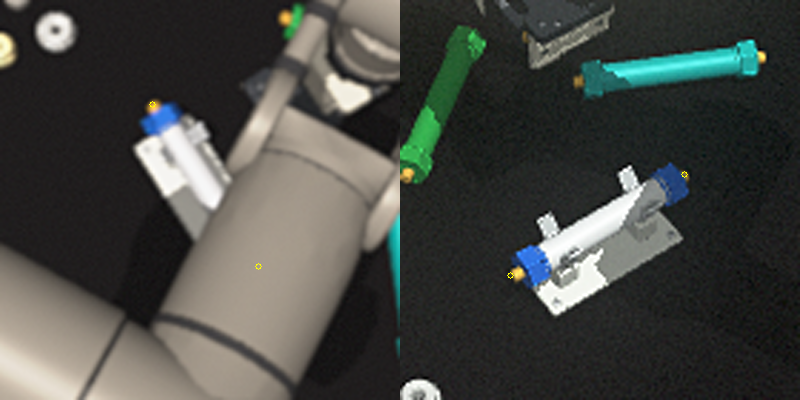

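The tube sits level in both clips, with its nuts outside them at (533,265) and (673,182) in the side crop. Both ends match the seat prediction. The red cartridge has not moved, and the gripper is clear.

```bash
python3 -c "
from cell import robot; print(robot.hand_in())"
```

```text
the job is handed in; nothing more can be done
None
```

The blue cartridge is snapped into both clips and released, the red cartridge was left where it lay, and the job is handed in; no verdict came back.

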